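# Purge the bench gas line at the guarded valve

## Robot

A 6-joint arm with a two-finger parallel gripper is mounted at the origin on the work surface. World frame = base frame: x ahead of the robot, y to its left, z up, the work surface at z = 0. Lengths are in m, angles in degrees, forces in N, time in s.
With the tool pointing down it reaches from about 0.35 to 0.725 m from the base axis. Payload 4.3 kg.
Tool frame: the origin (TCP) lies at the very end of the fingers, on their centre line; the grasp point (between the pads) lies 19 mm behind it; z points along the fingers, y is the line along which they close (so a half turn about z gives the same grasp; the last joint's range is limited). The gripper opens to 85 mm and grips with 20 to 120 N. Pads are 22 mm wide; open, the fingers measure 114 mm over their backs; the gripper's body (76 mm by 85 mm) begins 54 mm behind the grasp point. The pads swing forward as they close: fully open they stand 13 mm farther back than shut.
Start: joints at [-76.564, 21.618, 4.641, 73.018, 0, 83.68], TCP at [0.194, -0.541, 0.231] pointing down, gripper open.
Joint ranges: [-156.06, 156.06], [-48.1, 94.91], [-58.44, 69.94], [-101.28, 121.22], [-78.64, 73.56], [-180, 180]. Speed limits (degrees/s): [147.25, 147.25, 180, 180, 180, 180].

## Interface

Orientations are given as a 3x3 rotation matrix whose columns are the frame's x, y, z axes.
In Python, from cell import sensors, optics, ctrl gives the robot as it stands.
- The arm moves only by the shell command python3 -m jog 'ROWS' [FORCE]. ROWS is JSON, one flat list of numbers, 5 for each row, row after row: the shift along the tool's x, y, z as a fraction of full scale, then the turn about the tool's z as a fraction of full scale, then the gripper's target within -1 to 1 (fully open at 1, half-way at 0, shut at -1). A call has 1 to 8 rows; each row is the pose to reach, as a shift and turn from the pose commanded when the call began, along the tool's axes at that moment, turning the shorter way round; what a row does not reach only later rows make up. Full scale, the value 1, is 200 mm for a shift and 180 degrees for a turn. A row lasts 1/8 s, in which the tool goes at most 62.5 mm and 10.7 degrees, less where a joint would pass 70% of its speed; a pose out of reach is approached as far as the arm can. A call with a number of a shift or a turn outside -1 to 1 is refused whole. A call with a gripper value outside its range is refused whole. The fingers move at their own pace and stop on an object; FORCE is the grip in N (left out, the last holds). Time passes only in rows, so rows that repeat a pose let the fingers close. It gives the time, the measured TCP pose, the force, the opening and the grip force at its end, in the units of the state.
- sensors.read_state(): the state, without advancing time (a new reading comes with each control period).
- optics.get_image(name): name is "scene" or "top" or "wrist"; returns the picture (480x640x3 uint8, blue, green, red); there is no depth.
- optics.get_calibration(name): a dict with "fx", "fy", "cx", "cy" (pixels), "T" (4x4, takes a point from camera to world coordinates). Camera axes: x right, y up, looking along -z (the intrinsics and any distortion apply to the point x, -y, -z); pixel columns grow to the right and rows downward; lengths in m; the calibration is good to about 2 mm. The wrist camera is an equidistant fisheye: a pixel r from the principal point sees the ray r / f radians off the axis. A picture is of the moment at which its call begins: read the wrist's pose just before it. get_calibration takes no time and is no camera call; for the wrist camera it gives the pose at the moment of the call.
- ctrl.hand_in(): hands the job in; it is judged then, once.
The state is a dict: "t": time; "qpos": joint angles; "qvel": joint speeds; "tau": joint torques, N m; "ee_pos": TCP position; "tcp_rot": TCP orientation; "ft_force": force on the tool from outside, world axes, zero at the start; "torque": the same for the moment, N m; "gripper_width": finger opening in m; "gripper_force": force on a finger pad.
Only numpy, scipy, OpenCV 4.12 (cv2) and the standard library are available. Lean on these libraries where they do the work, as an engineer would, in place of code of your own. Each camera call takes 0.05 s, during which the arm holds its last target. There are 200 camera calls.

## Task

Lever open the steel cover of the gas valve unit with the spatula's blade (not with the fingers), swinging it fully back so it stays open, then lay the spatula flat on the bench and let go of it. Then flip the safety catch all the way over, away from the lever, and only then pull the spring-loaded lever by its crossbar towards the robot as far as it goes; the program finishes while the gripper still holds the lever there. Do not disturb the glassware, dishes and other things standing about.

Things in the scene. Friction and masses are not known exactly. Their poses are not given: they have to be found in the camera images.
- unit: Grey gas valve unit fixed to the bench, 112 deep x 155 wide, up to 16 deg turned. Origin on the bench below its front edge; x from front to back (away from robot), y left, z up; mm in this frame below. Right: recess under the cover (y -70 to 30), front wall to z 36, right and back walls to z 56, open to the left. Left: base plate 10 high, the lever at y 60 between cheek plates (x 40 to 90, top z 30, outer face y 77). Pipe at the back.
- slot (a point): Middle of the mouth of the slot under the cover's overhanging front lip: unit (0, -20, 46) mm. The slot runs the cover's width, 20 mm high between a ledge (top z 36) and the cover's underside (z 56); the ledge is 24 mm deep and behind it the slot opens into the recess.
- cover_lip (a point): Middle of the front edge of the cover, at mid thickness. Cover: dark steel plate 100 x 100 x 5 mm, shut it lies level at z 56 to 61 mm, y -70 to +30 mm, x 0 to 100 mm of the unit; it moves with the cover.
- cover (a joint): Cover angle, rad: 0 shut, 1.9 fully back (the stop). Hinge along the unit's y at x 100, z 58.5 mm (back edge); the front edge swings up and away from the robot. A friction hinge (0.06 N m) lets it stay at any angle. It may start up to 0.04 rad ajar.
- catch_tip (a point): Middle of the free edge of the safety catch: steel flap, 36 mm wide (unit x 22 to 58), 5 thick, 68 from hinge to edge. Locked it leans left (+y) 0.55 rad from upright, its edge just in front of the lever's shank at unit (40, 62, 73) mm, past the cover's left side. The shut cover blocks it from flipping.
- catch (a joint): Catch angle, rad: 0 locked (leaning left), 0.55 upright, 1.3 fully flipped over to the right (-y). Hinge along the unit's x at y 26, z 15 mm; turns with 0.02 N m of friction and stays where left. Starts at 0 to 0.1.
- lever_grip (a point): Centre of the lever's black crossbar: 18 mm thick, 56 mm long, along the unit's y; 130 mm from the pivot on a 14 mm steel shank.
- lever (a joint): Lever angle, rad: 0 at rest (leaning back 0.45 rad, crossbar at unit x 107, y 60, z 137 mm), 0.9 at its stop (leaning 0.45 rad to the robot, crossbar x -7, z 137). Pivot along unit y at x 50, z 20. Spring return: about 2.5 N at the crossbar at rest, 8 N at the stop. The locked catch blocks it after about 0.15 rad.
- spatula: Loose spatula, 198 mm long, 70 g, lying on the bench. Origin on the underside where handle and blade meet; x points to the blade's tip, z up. Handle: wood, 14 mm wide, 14 mm high, x -100 to 0. Blade: steel, 18 mm wide, 3 mm thick, z 5.5 to 8.5, x 0 to 98.
- spatula_grip (a point): Place to grip the handle: spatula frame (-30, 0, 7) mm.
- blade_tip (a point): Tip of the blade: spatula frame (98, 0, 7) mm.
- dishes_low: Bystander: stack of three petri dishes, diameter 90, height 48 mm; origin under its centre.
- dishes_tall: Bystander: stack of six petri dishes, diameter 90, height 96 mm; origin under its centre.
- reagent: Bystander: brown bottle, diameter 60, height 140 mm; origin under its centre.
- burner: Bystander: gas burner, foot diameter 84, height 130 mm; origin under its centre.
- swab_jar: Bystander: glass jar with swabs, diameter 68, height about 145 mm with swabs; origin under its centre.
- slide_box: Bystander: white box 80 x 120 x 35 mm; origin under its centre.
Things that resemble listed ones, but are neither listed nor needed, are in the scene too. Several things look just like the spatula: the one meant starts nearest to the robot's base. There is more than one size of the unit; the one meant has the size given above.

How it is judged:
By the outcome, as a careful person would: the job done as asked, in the order asked, and still so for the second after the job is handed in, while the arm keeps its last pose, push and grip.
It also fails if it takes over 72 s, if anything falls off the work surface, if the arm or the gripper's body presses on something with over 40 N, if the wrist force passes 120 N, or if a joint passes its speed limit or range.

## Working session

There is one attempt and no reset: what is moved stays moved. The work goes in short steps, Python scripts to look and compute and a shell command to move; the robot and the scene stay as the last step left them, time stands still between calls to the robot, and variables do not carry over. Pictures are saved under pics/ and viewed, at most 10 in all, crops included, and the job is handed in when it is done.

```bash
ls; mkdir -p pics; cat > h.py <<'E'
import numpy as np, cv2
from cell import sensors, optics, ctrl
def snap(n,f):
    c=optics.get_calibration(n); im=optics.get_image(n); cv2.imwrite('pics/'+f+'.png',im); np.save('pics/'+f+'.npy',c,allow_pickle=True); return im,c
def ray(c,u,v):
    T=np.array(c['T']); d=np.array([(u-c['cx'])/c['fx'],-(v-c['cy'])/c['fy'],-1.]); return T[:3,3],T[:3,:3]@d
def at(c,u,v,z):
    o,d=ray(c,u,v); return o+d*(z-o[2])/d[2]
def proj(c,p):
    T=np.array(c['T']); q=T[:3,:3].T@(np.array(p)-T[:3,3]); return c['cx']+c['fx']*q[0]/-q[2], c['cy']+c['fy']*q[1]/q[2]
E
python3 - <<'E'
from h import *
for n in('top','scene'):
    im,c=snap(n,n); print({k:(np.round(v,4).tolist()) for k,v in c.items()})
s=sensors.read_state(); print(s)
E
```

```text
pics
{'fx': 570.9828, 'fy': 570.9828, 'cx': 315.249, 'cy': 245.5223, 'T': [[-0.0213, 0.9956, -0.0915, 0.371], [-0.9997, -0.0225, -0.0117, -0.0995], [-0.0137, 0.0912, 0.9957, 1.676], [0.0, 0.0, 0.0, 1.0]]}
{'fx': 460.1402, 'fy': 460.1402, 'cx': 322.7932, 'cy': 240.0778, 'T': [[0.6508, -0.6086, 0.4539, 1.0427], [0.7592, 0.5164, -0.396, -0.5808], [0.0066, 0.6024, 0.7982, 1.0638], [0.0, 0.0, 0.0, 1.0]]}
{'t': 0.1, 'qpos': array([-7.65649740e+01,  2.16588560e+01,  4.57096328e+00,  7.30176424e+01,
        3.22300942e-04,  8.36826716e+01]), 'qvel': array([-0.08637315, -0.16256245,  0.1780879 , -0.03973653,  0.01633481,
       -0.02883798]), 'tau': array([ 1.75245328e-03, -4.64695036e+01,  2.70581532e+01,  1.20057334e-02,
       -7.11492748e-05,  1.38660062e-05]), 'ee_pos': array([ 0.19421879, -0.54059004,  0.23044543]), 'tcp_rot': array([[ 9.41162175e-01,  3.37955001e-01, -4.22488321e-04],
       [ 3.37955201e-01, -9.41160490e-01,  1.79283456e-03],
       [ 2.08268090e-04, -1.83013020e-03, -9.99998304e-01]]), 'ft_force': array([-0.47943239, -0.64818854,  0.27207836]), 'torque': array([ 0.06678004, -0.02452421, -0.05299557]), 'gripper_force': 0.0, 'gripper_width': 0.08510470839476836}
```

View pics/top.png

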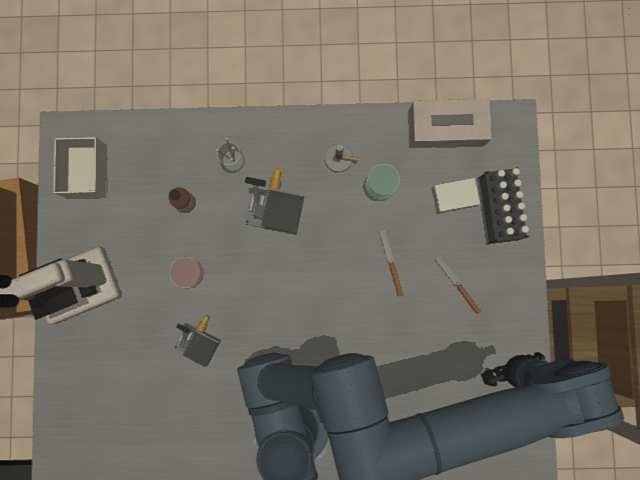

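View pics/scene.png

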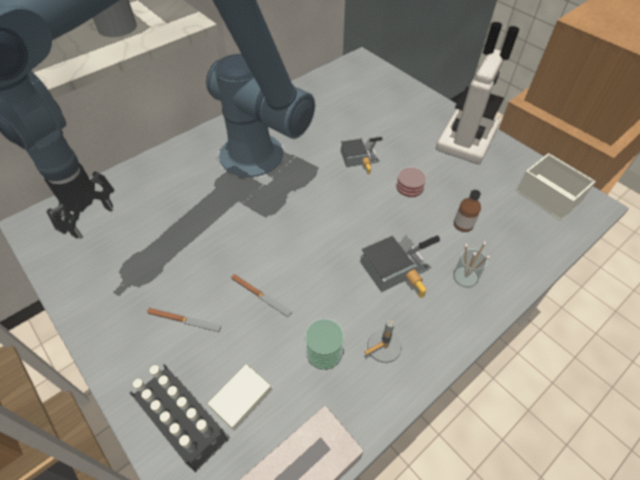

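The top view shows the full-size unit at about (275,205), a smaller decoy unit at (200,340), and two spatulas at (391,262) and (458,285). I'll enlarge the unit and the spatulas next.

```bash
python3 - <<'E'
from h import *
c=np.load('pics/top.npy',allow_pickle=True).item(); im=cv2.imread('pics/top.png')
for u,v in[(381,231),(391,262),(401,295),(437,259),(458,285),(478,312),(231,155),(340,157),(382,182),(458,195),(187,272),(181,198)]: p=at(c,u,v,.007); print(u,v,p.round(3),np.hypot(*p[:2]).round(3))
f=lambda x,y,w,h,k:cv2.resize(im[y:y+h,x:x+w],None,fx=k,fy=k,interpolation=cv2.INTER_CUBIC)
a=f(240,160,70,80,7); b=f(372,226,36,74,7); 
o=np.zeros((560,760,3),np.uint8); o[:560,:490]=a; o[:518,500:752]=b
cv2.imwrite('pics/crop1.png',o)
E
```

```text
381 231 [ 0.563 -0.274  0.007] 0.626
391 262 [ 0.471 -0.3    0.007] 0.559
401 295 [ 0.374 -0.326  0.007] 0.496
437 259 [ 0.477 -0.435  0.007] 0.645
458 285 [ 0.4   -0.492  0.007] 0.634
478 312 [ 0.321 -0.547  0.007] 0.634
231 155 [0.801 0.166 0.007] 0.818
340 157 [ 0.787 -0.159  0.007] 0.803
382 182 [ 0.709 -0.281  0.007] 0.763
458 195 [ 0.664 -0.504  0.007] 0.834
187 272 [0.455 0.298 0.007] 0.544
181 198 [0.675 0.315 0.007] 0.745
```

View pics/crop1.png

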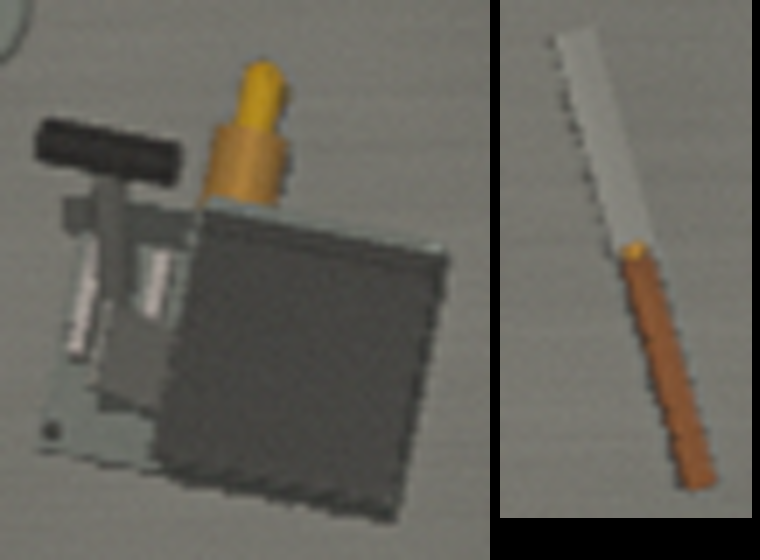

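Cover corners in the crop: front left (155,460), front right (397,520), back right (446,258), back left (203,210). Crossbar from (38,140) to (180,162). Spatula: tip (577,33), junction (635,252), handle end (697,486); it is spatula A, the nearer one.

```bash
python3 - <<'E'
from h import *
from scipy.optimize import least_squares
c=np.load('pics/top.npy',allow_pickle=True).item()
P=lambda x,y,ox,oy:(ox+(x+.5)/7-.5,oy+(y+.5)/7-.5)
obs=[((0,30,61),(155,458)),((0,-70,61),(397,520)),((100,-70,61),(446,258)),((100,30,61),(203,212)),((107,60,146),(109,152))]
def W(t,m): m=np.array(m)/1e3; a=t[2]; return np.array([t[0]+m[0]*np.cos(a)-m[1]*np.sin(a),t[1]+m[0]*np.sin(a)+m[1]*np.cos(a),m[2]])
f=lambda t:np.concatenate([np.subtract(proj(c,W(t,m)),P(*p,240,160)) for m,p in obs])
r=least_squares(f,[.6,.05,0]); print(r.x,np.degrees(r.x[2]),f(r.x).round(2))
for m in[(0,77,10),(107,88,137),(107,32,137)]:
  u,v=proj(c,W(r.x,m)); print(m,(u-240)*7,(v-160)*7)
for n,p,z in(('tip',(577,33),.0085),('junc',(635,252),.01),('end',(697,486),.014)):
  print(n,at(c,*P(p[0]-500,p[1],372,226),z))
E
```

```text
[ 0.57492395  0.04161338 -0.21478505] -12.306277083929025 [ 0.03  0.11 -0.19 -2.1  -0.37  1.26  0.16  1.29  0.36 -0.5 ]
(0, 77, 10) 55.89675379832434 450.0234362401904
(107, 88, 137) 41.27537330954431 136.8271256375117
(107, 32, 137) 181.25022228028985 163.55925269096213
tip [ 0.56466949 -0.27840422  0.0085    ]
junc [ 0.47210445 -0.29942969  0.01      ]
end [ 0.3744325  -0.32130264  0.014     ]
```

```bash
cat >> h.py <<'E'
U=np.array([0.57492395,0.04161338,-0.21478505])
def unit(x,y,z):
    a=U[2]; x,y,z=x/1e3,y/1e3,z/1e3; return np.array([U[0]+x*np.cos(a)-y*np.sin(a),U[1]+x*np.sin(a)+y*np.cos(a),z])
def go(*tg):
    "tg: (pos, yaw deg); prints row fractions from the present pose"
    s=sensors.read_state(); R=s['tcp_rot']; y0=np.degrees(np.arctan2(R[1,0],R[0,0]))
    print('t',round(s['t'],2),'pos',s['ee_pos'].round(4),'yaw',y0.round(2),'q',s['qpos'].round(0),'w',round(s['gripper_width'],4),'F',s['ft_force'].round(1))
    for p,y in tg:
        d=R.T@(np.array(p)-s['ee_pos'])/.2; t=-((y-y0+180)%360-180)/180
        print(d.round(3).tolist(),round(t,3))
E
python3 - <<'E'
from h import *
go(((.33,-.43,.23),106),((.4525,-.3038,.11),192.7))
E
```

```text
t 0.1 pos [ 0.1942 -0.5406  0.2304] yaw 19.75 q [-77.  22.   5.  73.   0.  84.] w 0.0851 F [-0.5 -0.6  0.3]
[0.826, -0.291, 0.003] -0.479
[1.615, -0.677, 0.604] -0.961
```

```bash
python3 -m jog '[0.826,-0.291,0,-0.479,0, 0.826,-0.291,0,-0.479,0, 0.826,-0.291,0,-0.479,0, 0.826,-0.291,0,-0.479,0, 0.826,-0.291,0,-0.479,0, 0.826,-0.291,0,-0.479,0, 0.826,-0.291,0,-0.479,0, 0.826,-0.291,0,-0.479,0]' 80; python3 - <<'E'
from h import *
go(((.4525,-.3038,.11),192.7))
E
```

```text
t: 1.1
ee_pos: [0.33, -0.4302, 0.2308]
tcp_rot: [[-0.277, 0.961, -0.001], [0.961, 0.277, 0.001], [0.001, -0.0, -1.0]]
ft_force: [1.1, -0.4, 0.6]
gripper_width: 0.043
gripper_force: 0.0
t 1.1 pos [ 0.33   -0.4302  0.2308] yaw 106.06 q [-59.  18.  -1.  71.  -0.  15.] w 0.043 F [ 1.1 -0.4  0.6]
[0.437, 0.764, 0.604] -0.481
```

```bash
python3 -m jog '[0.437,0.764,0.5,-0.481,0, 0.437,0.764,0.604,-0.481,0, 0.437,0.764,0.604,-0.481,0, 0.437,0.764,0.604,-0.481,0, 0.437,0.764,0.604,-0.481,0, 0.437,0.764,0.604,-0.481,0, 0.437,0.764,0.604,-0.481,0, 0.437,0.764,0.604,-0.481,0]'; python3 - <<'E'
from h import *
go(((.4525,-.3038,.11),192.7))
im,c=snap('wrist','w1'); print(c)
E
```

```text
t: 2.1
ee_pos: [0.4533, -0.3047, 0.11]
tcp_rot: [[-0.978, -0.208, -0.001], [-0.208, 0.978, 0.001], [0.001, 0.001, -1.0]]
ft_force: [-0.6, 0.4, 0.8]
gripper_width: 0.0429
gripper_force: 0.0
t 2.1 pos [ 0.4533 -0.3047  0.11  ] yaw -167.99 q [-41.  22. -13.  55.  -0. -53.] w 0.0429 F [-0.6  0.4  0.8]
[0.003, 0.005, 0.0] -0.004
{'fx': 371.64829954431775, 'fy': 371.64829954431775, 'cx': 325.0287539189356, 'cy': 235.50328682766005, 'T': array([[-2.07670012e-01, -9.25985670e-01, -3.15315248e-01,
         3.71192718e-01],
       [ 9.78198801e-01, -1.96413251e-01, -6.74458371e-02,
        -3.22081845e-01],
       [ 5.21785576e-04, -3.22447475e-01,  9.46587214e-01,
         2.52584391e-01],
       [ 0.00000000e+00,  0.00000000e+00,  0.00000000e+00,
         1.00000000e+00]])}
```

View pics/w1.png

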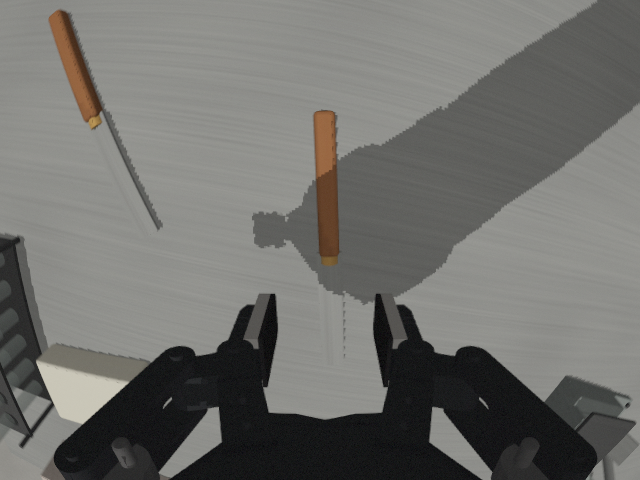

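The handle runs from (325,111) to the ferrule at (329,264), with the blade continuing under the open fingers at about (331,360). I'll refine its pose from these pixels.

```bash
cat >> h.py <<'E'
def wat(c,u,v,z):
    a=np.array([(u-c['cx'])/c['fx'],(v-c['cy'])/c['fx']]); r=np.hypot(*a); d=np.array([a[0]/r*np.sin(r),-a[1]/r*np.sin(r),-np.cos(r)])
    T=np.array(c['T']); d=T[:3,:3]@d; return T[:3,3]+d*(z-T[2,3])/d[2]
def wproj(c,p):
    T=np.array(c['T']); q=T[:3,:3].T@(np.array(p)-T[:3,3]); q=np.array([q[0],-q[1],-q[2]]); th=np.arctan2(np.hypot(q[0],q[1]),q[2]); k=c['fx']*th/np.hypot(q[0],q[1]); return c['cx']+k*q[0],c['cy']+k*q[1]
E
python3 - <<'E'
from h import *
c=np.load('pics/w1.npy',allow_pickle=True).item()
e=wat(c,325,112,.014); j=wat(c,329,264,.012); t=wat(c,331,360,.008)
print(e,j,t,np.degrees(np.arctan2(*(t-e)[1::-1])),np.degrees(np.arctan2(*(j-e)[1::-1])),np.linalg.norm(j-e))
E
```

```text
[ 0.37023749 -0.3221759   0.014     ] [ 0.47147502 -0.29780705  0.012     ] [ 0.55711538 -0.27747623  0.008     ] 13.451944529863907 13.53417045288019 0.10414834527248283
```

```bash
python3 - <<'E'
from h import *
go(((.450,-.3037,.002),193.2))
E
```

```text
t 2.15 pos [ 0.4533 -0.3048  0.11  ] yaw -167.78 q [-41.  22. -13.  55.  -0. -53.] w 0.0427 F [-0.3 -0.4  0.6]
[0.014, 0.008, 0.54] -0.005
```

```bash
python3 -m jog '[0.014,0.008,0.25,-0.005,0, 0.014,0.008,0.45,-0.005,0, 0.014,0.008,0.54,-0.005,0, 0.014,0.008,0.54,-0.005,0, 0.014,0.008,0.54,-0.005,-1, 0.014,0.008,0.54,-0.005,-1,0.014,0.008,0.54,-0.005,-1,0.014,0.008,0.54,-0.005,-1]' 110; python3 -m jog '[0,0,0,0,-1,0,0,0,0,-1,0,0,0,0,-1,0,0,-0.2,0,-1,0,0,-0.4,0,-1,0,0,-0.4,0,-1]'; python3 - <<'E'
from h import *
go((unit(-115,-20,39),180+np.degrees(U[2])))
im,c=snap('scene','s2'); u,v=map(int,proj(c,[.45,-.3,.08])); cr=im[v-50:v+50,u-60:u+60]
cv2.imwrite('pics/s2c.png',cv2.resize(cr,None,fx=5,fy=5,interpolation=cv2.INTER_CUBIC))
E
```

```text
t: 3.15
ee_pos: [0.4513, -0.3047, 0.004]
tcp_rot: [[-0.976, -0.217, 0.002], [-0.217, 0.976, -0.002], [-0.001, -0.002, -1.0]]
ft_force: [-0.4, 1.2, 6.7]
gripper_width: 0.0106
gripper_force: 108.7
t: 3.9
ee_pos: [0.4531, -0.3063, 0.0863]
tcp_rot: [[-0.976, -0.217, 0.006], [-0.217, 0.976, -0.005], [-0.005, -0.006, -1.0]]
ft_force: [0.7, -0.4, 0.2]
gripper_width: 0.0103
gripper_force: 108.0
t 3.9 pos [ 0.4531 -0.3063  0.0863] yaw -167.47 q [-41.  23. -16.  51.  -0. -53.] w 0.0103 F [ 0.7 -0.4  0.2]
[-0.407, 1.718, 0.228] 0.138
```

View pics/s2c.png

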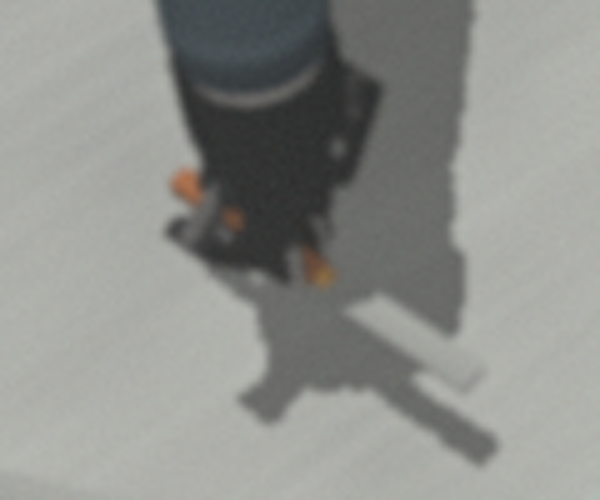

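The spatula is held by the handle; the blade runs clear of the fingers, with its tip at about (470,382) in the crop. I'll check the blade's pitch from that.

```bash
python3 - <<'E'
from h import *
c=np.load('pics/s2.npy',allow_pickle=True).item()
s=sensors.read_state(); R=s['tcp_rot']; u,v=map(int,proj(c,[.45,-.3,.08]))
for q in((473,380),(363,305),(325,280)):
    o,d=ray(c,u-60+(q[0]+.5)/5-.5,v-50+(q[1]+.5)/5-.5); n=R[:,1]; k=n@(s['ee_pos']-o)/(n@d); p=o+k*d; print(p, (-R[:,0]@(p-s['ee_pos'])).round(4),(p-s['ee_pos'])[2].round(4))
E
```

```text
[ 0.5651058  -0.28011188  0.08330751] 0.1159 -0.0011
[ 0.49587984 -0.29549832  0.08297211] 0.045 -0.0014
[ 0.47108844 -0.30101225  0.08187039] 0.0196 -0.0025
```

```bash
python3 -m jog '[-0.15,0.25,0.1,0.02,-1,-0.2,0.55,0.1,0.07,-1,-0.2,0.85,0.2,0.138,-1,-0.2,0.85,0.2,0.138,-1,-0.2,0.85,0.2,0.138,-1,-0.2,0.85,0.2,0.138,-1]'; python3 - <<'E'
from h import *
y=180+np.degrees(U[2])
go((unit(-130,-20,44),y),(unit(-98,-20,44),y))
E
```

```text
t: 4.7
ee_pos: [0.4538, -0.1309, 0.0428]
tcp_rot: [[-0.977, 0.214, 0.001], [0.214, 0.977, -0.001], [-0.002, -0.001, -1.0]]
ft_force: [0.6, -1.5, -1.1]
gripper_width: 0.0103
gripper_force: 108.1
t 4.7 pos [ 0.4538 -0.1309  0.0428] yaw 167.66 q [-24.  19. -30.  41.  -0. -11.] w 0.0103 F [ 0.6 -1.5 -1.1]
[0.242, 0.872, -0.007] -0.0
[0.082, 0.872, -0.007] -0.0
```

```bash
python3 -m jog '[0.242,0.05,-0.005,0,-1,0.242,0.35,-0.005,0,-1,0.242,0.65,-0.005,0,-1,0.242,0.872,-0.005,0,-1,0.242,0.872,-0.005,0,-1,0.242,0.872,-0.005,0,-1]'; python3 - <<'E'
from h import *
y=180+np.degrees(U[2])
go((unit(-98,-20,44),y))
im,c=snap('scene','s3'); u,v=map(int,proj(c,unit(20,-10,50))); cr=im[v-55:v+55,u-75:u+75]
cv2.imwrite('pics/s3c.png',cv2.resize(cr,None,fx=5,fy=5,interpolation=cv2.INTER_CUBIC)); print(u,v,proj(c,unit(0,-70,61)),proj(c,unit(100,-70,61)),proj(c,unit(0,30,61)),proj(c,unit(100,30,61)))
E
```

```text
t: 5.45
ee_pos: [0.4433, 0.0502, 0.0437]
tcp_rot: [[-0.977, 0.214, 0.001], [0.214, 0.977, -0.001], [-0.001, -0.001, -1.0]]
ft_force: [-0.3, -0.3, 0.2]
gripper_width: 0.0103
gripper_force: 108.3
t 5.45 pos [0.4433 0.0502 0.0437] yaw 167.66 q [ -2.  16. -34.  40.  -0.  11.] w 0.0103 F [-0.3 -0.3  0.2]
[-0.162, -0.002, -0.002] -0.0
382 248 (np.float64(359.9060328516543), np.float64(249.05886418085765)) (np.float64(379.94637591739945), np.float64(276.7965910109213)) (np.float64(391.01028687506664), np.float64(235.249512815721)) (np.float64(411.9233999328743), np.float64(261.724877786529))
```

View pics/s3c.png

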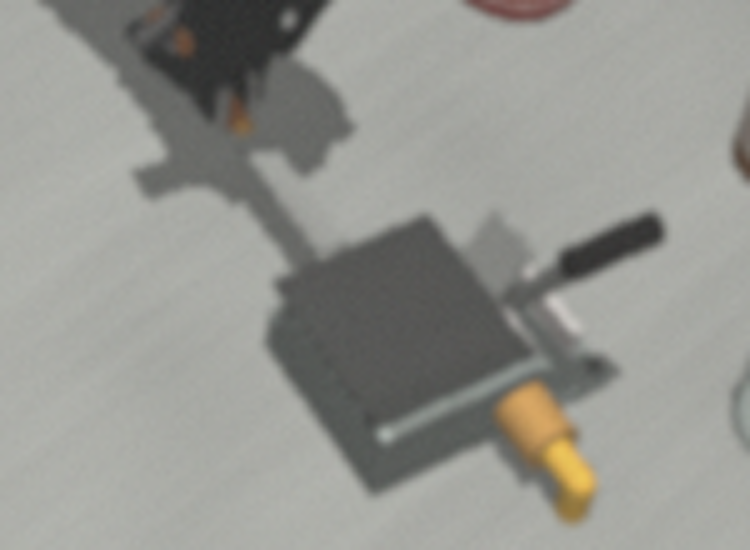

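The blade points straight at the slot, with the tip just short of the lip. Cover corners in the crop: (280,285), (428,215), (532,357), (385,432). I'll fit the unit's pose to both views together.

```bash
python3 - <<'E'
from h import *
from scipy.optimize import least_squares
ct=np.load('pics/top.npy',allow_pickle=True).item(); cs=np.load('pics/s3.npy',allow_pickle=True).item()
A=lambda x,y:(240+(x+.5)/7-.5,160+(y+.5)/7-.5); B=lambda x,y:(307+(x+.5)/5-.5,193+(y+.5)/5-.5)
ob=[(ct,m,A(*p)) for m,p in[((0,30,61),(155,458)),((100,-70,61),(446,258)),((100,30,61),(203,212)),((107,60,142),(109,152))]]
ob+=[(cs,m,B(*p)) for m,p in[((0,30,61),(428,215)),((0,-70,61),(280,285)),((100,-70,61),(385,432)),((100,30,61),(532,357)),((107,60,140),(612,243))]]
def W(t,m): m=np.array(m)/1e3; a=t[2]; return np.array([t[0]+m[0]*np.cos(a)-m[1]*np.sin(a),t[1]+m[0]*np.sin(a)+m[1]*np.cos(a),m[2]])
f=lambda t:np.concatenate([np.subtract(proj(c,W(t,m)),p) for c,m,p in ob])
r=least_squares(f,[.6,.05,0],loss='soft_l1'); print(r.x,np.degrees(r.x[2]),f(r.x).reshape(-1,2).round(1).tolist())
E
```

```text
[ 0.57811358  0.04127687 -0.19781564] -11.334001142817476 [[0.1, -0.8], [-0.8, -0.4], [-0.4, 0.3], [-0.1, -1.1], [-0.5, 0.3], [-1.7, 0.6], [-2.1, -1.3], [0.1, -1.8], [0.6, 0.5]]
```

```bash
sed -i 's/^U=.*/U=np.array([0.578,0.0413,-0.2])/' h.py; python3 - <<'E'
from h import *
y=180+np.degrees(U[2])
go((unit(-95,-20,44),y))
E
```

```text
t 5.5 pos [0.443  0.0499 0.0436] yaw 167.6 q [ -2.  16. -34.  40.  -0.  11.] w 0.0104 F [-0.2  0.5 -0.3]
[-0.195, -0.005, -0.002] -0.005
```

```bash
python3 -m jog '[-0.06,-0.005,-0.002,-0.005,-1,-0.12,-0.005,-0.002,-0.005,-1,-0.16,-0.005,-0.002,-0.005,-1,-0.195,-0.005,-0.002,-0.005,-1,-0.195,-0.005,-0.002,-0.005,-1]'; python3 - <<'E'
from h import *
y=180+np.degrees(U[2]); r=76
L=[]
for th in np.arange(0.1,2.0,.12):
    tx=100-r*np.cos(th)+2.5*np.sin(th); tz=58.5+r*np.sin(th)-2.5*np.cos(th); L.append((unit(tx-118,-20,tz-3),y))
go(*L)
E
```

```text
t: 6.12
ee_pos: [0.4811, 0.0418, 0.0439]
tcp_rot: [[-0.98, 0.198, 0.0], [0.198, 0.98, -0.0], [-0.0, -0.0, -1.0]]
ft_force: [-1.0, 0.5, -0.2]
gripper_width: 0.0105
gripper_force: 108.3
t 6.12 pos [0.4811 0.0418 0.0439] yaw 168.59 q [ -3.  20. -28.  42.  -0.   9.] w 0.0105 F [-1.   0.5 -0.2]
[-0.008, -0.006, -0.084] 0.0
[-0.017, -0.006, -0.129] 0.0
[-0.031, -0.006, -0.173] 0.0
[-0.05, -0.006, -0.216] 0.0
[-0.074, -0.006, -0.256] 0.0
[-0.103, -0.006, -0.293] 0.0
[-0.135, -0.006, -0.327] 0.0
[-0.171, -0.006, -0.358] 0.0
[-0.211, -0.006, -0.384] 0.0
[-0.252, -0.006, -0.405] 0.0
[-0.296, -0.006, -0.421] 0.0
[-0.341, -0.006, -0.432] 0.0
[-0.386, -0.006, -0.438] 0.0
[-0.432, -0.006, -0.438] 0.0
[-0.477, -0.007, -0.432] 0.0
[-0.52, -0.007, -0.422] 0.0
```

```bash
python3 -m jog '[-0.005,0,-0.05,0,-1,-0.008,0,-0.084,0,-1,-0.017,0,-0.129,0,-1,-0.031,0,-0.173,0,-1,-0.05,0,-0.216,0,-1]' 120; python3 - <<'E'
from h import *
im,c=snap('scene','s4'); u,v=map(int,proj(c,unit(20,-10,80))); cr=im[v-55:v+55,u-75:u+75]
cv2.imwrite('pics/s4c.png',cv2.resize(cr,None,fx=5,fy=5,interpolation=cv2.INTER_CUBIC)); print(u,v)
E
```

```text
t: 6.75
ee_pos: [0.4903, 0.04, 0.0878]
tcp_rot: [[-0.98, 0.198, -0.0], [0.198, 0.98, -0.0], [-0.0, -0.0, -1.0]]
ft_force: [-1.6, -1.0, -1.5]
gripper_width: 0.0099
gripper_force: 122.0
384 242
```

View pics/s4c.png

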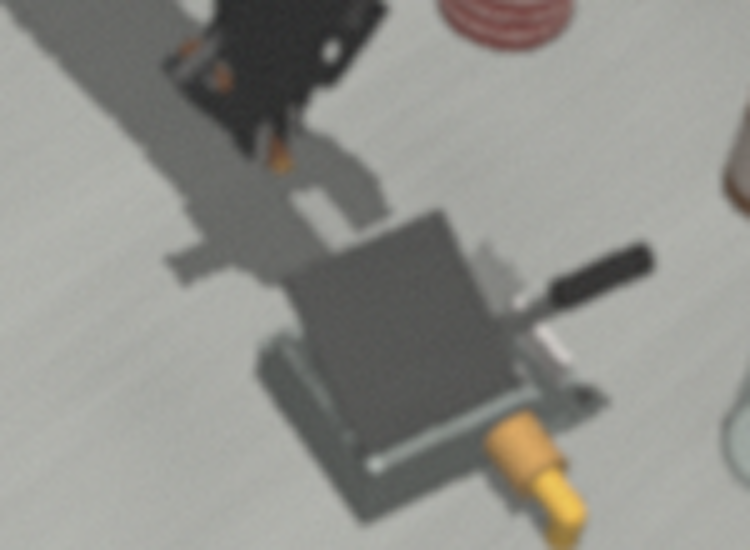

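The blade is under the lip and the cover has lifted, front edge now at about (290,280)–(440,210). I'll continue along the arc.

```bash
python3 -m jog '[-0.024,0,-0.04,0,-1,-0.053,0,-0.077,0,-1,-0.085,0,-0.111,0,-1,-0.121,0,-0.142,0,-1,-0.161,0,-0.168,0,-1,-0.202,0,-0.189,0,-1,-0.246,0,-0.205,0,-1,-0.291,0,-0.216,0,-1]'; python3 -m jog '[-0.045,0,-0.006,0,-1,-0.091,0,-0.006,0,-1,-0.136,0,0,0,-1,-0.18,0,0.01,0,-1,-0.19,0,0.012,0,-1,-0.19,0,0.012,0,-1]'; python3 - <<'E'
from h import *
go((unit(0,0,100),168.5))
im,c=snap('scene','s5'); u,v=map(int,proj(c,unit(50,-10,80))); cr=im[v-55:v+55,u-75:u+75]
cv2.imwrite('pics/s5c.png',cv2.resize(cr,None,fx=5,fy=5,interpolation=cv2.INTER_CUBIC)); print(u,v)
for th in(1.6,1.75,1.9): print(th,[((np.array(proj(c,unit(100-100*np.cos(th),y,58.5+100*np.sin(th))))-[u-75,v-55])*5).round() for y in(-70,30)])
E
```

```text
t: 7.8
ee_pos: [0.5479, 0.0284, 0.1305]
tcp_rot: [[-0.98, 0.198, 0.0], [0.198, 0.98, -0.0], [-0.0, -0.0, -1.0]]
ft_force: [-0.8, 0.8, -1.5]
gripper_width: 0.0096
gripper_force: 122.0
t: 8.55
ee_pos: [0.5762, 0.0225, 0.1254]
tcp_rot: [[-0.98, 0.197, -0.017], [0.197, 0.98, 0.003], [0.017, -0.001, -1.0]]
ft_force: [-20.2, 3.4, 6.7]
gripper_width: 0.0099
gripper_force: 123.1
t 8.55 pos [0.5762 0.0225 0.1254] yaw 168.65 q [-4. 25. -5. 60.  0.  7.] w 0.0099 F [-20.2   3.4   6.7]
[0.008, 0.094, 0.127] 0.001
390 250
1.6 [array([357., 309.]), array([526., 229.])]
1.75 [array([374., 333.]), array([544., 252.])]
1.9 [array([391., 360.]), array([560., 277.])]
```

View pics/s5c.png

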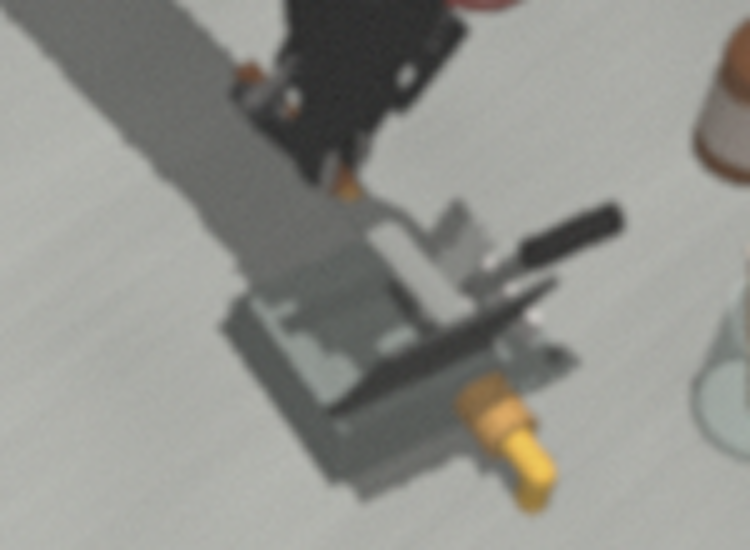

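The cover is at the stop: its top edge's right end at (556,280) matches 1.9 rad, and there is a 20 N push. Next I withdraw and lay the spatula down to the right of the unit.

```bash
python3 -m jog '[0.25,0,0,0,-1,0.5,0,0,0,-1,0.65,-0.2,0,0,-1,0.65,-0.5,0.2,0,-1,0.614,-0.8,0.4,0,-1,0.614,-0.9,0.5,0,-1,0.614,-0.9,0.5,0,-1,0.614,-0.9,0.5,0,-1]';  python3 -m jog '[0,0,0.06,0,-1,0,0,0.08,0,-1,0,0,0.08,0,-1]'; python3 - <<'E'
from h import *
go((unit(0,0,100),168.5))
im,c=snap('scene','s6'); p=sensors.read_state()['ee_pos']; u,v=map(int,proj(c,p+[.06,0,0])); cr=im[v-50:v+50,u-70:u+70]; a=cv2.resize(cr,None,fx=4,fy=4,interpolation=cv2.INTER_CUBIC)
u,v=map(int,proj(c,unit(50,-10,80))); b=cv2.resize(im[v-50:v+50,u-60:u+0+60],None,fx=2,fy=2)
a=np.vstack([a,np.zeros((200,560,3),np.uint8)]); a[400:600,:240]=b
cv2.imwrite('pics/s6c.png',a)
E
```

```text
t: 9.6
ee_pos: [0.4292, -0.1312, 0.0283]
tcp_rot: [[-0.98, 0.198, 0.001], [0.198, 0.98, 0.0], [-0.001, 0.0, -1.0]]
ft_force: [0.1, 0.3, -0.9]
gripper_width: 0.0098
gripper_force: 122.1
t: 9.98
ee_pos: [0.4284, -0.1305, 0.0116]
tcp_rot: [[-0.981, 0.196, -0.001], [0.196, 0.981, 0.0], [0.001, 0.0, -1.0]]
ft_force: [-0.0, 0.2, -0.4]
gripper_width: 0.0103
gripper_force: 122.1
t 9.97 pos [ 0.4284 -0.1305  0.0116] yaw 168.67 q [-25.  19. -36.  36.   0. -14.] w 0.0103 F [-0.   0.2 -0.4]
[-0.565, 0.989, -0.442] 0.001
```

View pics/s6c.png

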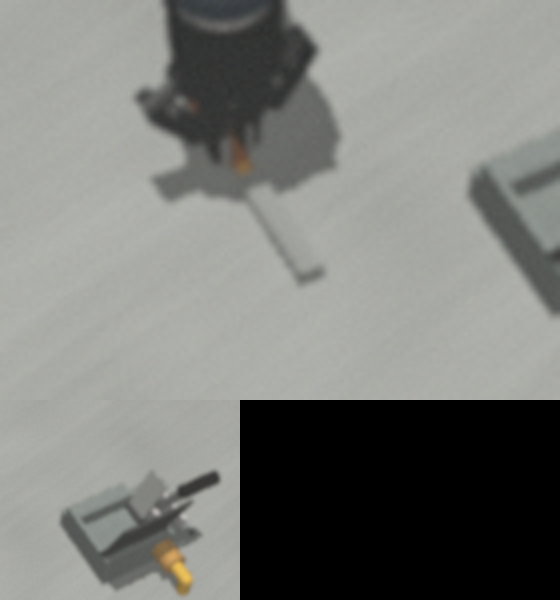

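The cover stays open (inset), and the spatula hovers level just above clear bench, with its tip at (313,275). Lower it and release.

```bash
python3 -m jog '[0,0,0.02,0,-1,0,0,0.037,0,-1,0,0,0.037,0,-1,0,0,0.037,0,-1]'; python3 -m jog '[0,0,0,0,-0.6,0,0,0,0,-0.4,0,0,0,0,-0.2,0,0,0,0,-0.1,0,0,0,0,-0.1,0,0,-0.15,0,-0.1,0,0,-0.4,0,-0.1,0,0,-0.7,0,-0.1]'; python3 - <<'E'
from h import *
y=180+np.degrees(U[2])
go((unit(33,100,160),y),(unit(33,80,52),y))
im,c=snap('top','t7')
E
```

```text
t: 10.52
ee_pos: [0.4285, -0.1312, 0.0045]
tcp_rot: [[-0.98, 0.198, -0.0], [0.198, 0.98, -0.0], [0.0, -0.0, -1.0]]
ft_force: [0.3, -0.3, -0.4]
gripper_width: 0.01
gripper_force: 122.2
t: 11.52
ee_pos: [0.4275, -0.1307, 0.1452]
tcp_rot: [[-0.98, 0.198, -0.002], [0.198, 0.98, 0.001], [0.002, 0.001, -1.0]]
ft_force: [0.8, 0.8, -1.1]
gripper_width: 0.0384
gripper_force: 0.0
t 11.53 pos [ 0.4275 -0.1307  0.1452] yaw 168.6 q [-25.  10. -24.  56.  -0. -14.] w 0.0384 F [ 0.8  0.8 -1.1]
[-0.733, 1.492, -0.075] 0.0
[-0.734, 1.391, 0.465] 0.0
```

```bash
python3 -m jog '[0,0.3,-0.1,0,-1,0,0.6,-0.1,0,-1,0,0.95,-0.1,0,-1,0,0.95,-0.1,0,-1,0,0.95,-0.1,0,-1]' 60; python3 -m jog '[0,0.3,0,0,-1,-0.25,0.54,0,0,-1,-0.5,0.54,0,0,-1,-0.73,0.54,0,0,-1,-0.73,0.54,0,0,-1,-0.73,0.54,0,0,-1]'; python3 - <<'E'
from h import *
y=180+np.degrees(U[2])
go((unit(33,90,54),y),(unit(33,70,54),y),(unit(33,40,57),y),(unit(33,5,54),y))
im,c=snap('wrist','w8')
for m in[(22,61.5,73),(58,61.5,73),(22,26,15),(107,88,146),(0,77,10)]: print(m,np.round(wproj(c,unit(*m))))
a=cv2.resize(im,(560,420),interpolation=cv2.INTER_AREA); im,c=snap('top','t8')
u,v=map(int,proj(c,unit(50,30,60))); b=cv2.resize(im[v-36:v+34,u-40:u+40],(240,210),interpolation=cv2.INTER_CUBIC)
d=cv2.resize(im[235:305,320:400],(240,210),interpolation=cv2.INTER_CUBIC)
cv2.imwrite('pics/w8c.png',np.hstack([a,np.vstack([b,d])]))
E
```

```text
t: 12.2
ee_pos: [0.4659, 0.0552, 0.1643]
tcp_rot: [[-0.981, 0.196, -0.0], [0.196, 0.981, -0.001], [0.0, -0.001, -1.0]]
ft_force: [-0.3, -0.8, 0.6]
gripper_width: 0.0003
gripper_force: 0.0
t: 12.95
ee_pos: [0.6299, 0.1303, 0.1639]
tcp_rot: [[-0.98, 0.2, -0.002], [0.2, 0.98, -0.0], [0.002, -0.001, -1.0]]
ft_force: [0.4, 0.6, -0.4]
gripper_width: -0.0
gripper_force: 0.0
t 12.95 pos [0.6299 0.1303 0.1639] yaw 168.46 q [ 6. 31. 10. 69. -0. 18.] w -0.0 F [ 0.4  0.6 -0.4]
[-0.0, -0.037, 0.55] -0.0
[-0.0, -0.137, 0.55] -0.0
[-0.0, -0.287, 0.535] -0.0
[-0.001, -0.462, 0.55] -0.0
(22, 61.5, 73) [271. 226.]
(58, 61.5, 73) [274. 275.]
(22, 26, 15) [238. 205.]
(107, 88, 146) [309. 402.]
(0, 77, 10) [300. 177.]
```

View pics/w8c.png

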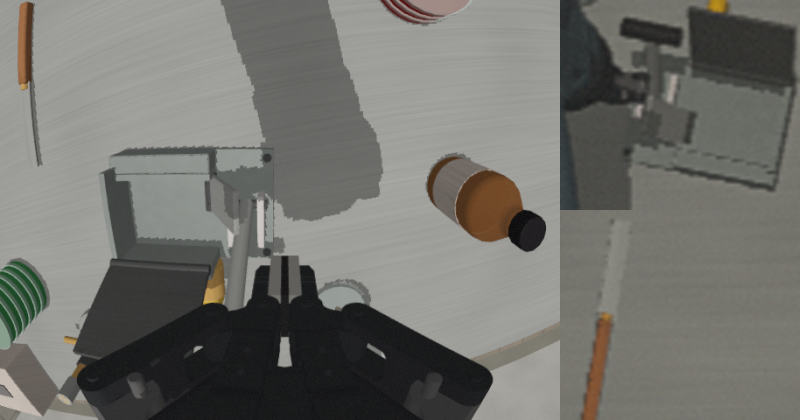

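The cover is fully back, the spatula lies flat on clear bench (inset, lower right), and the catch is still leaning towards the shank. Unit base-plate front-left corner at (273,150), right-front top corner at (102,172); check the pose from these.

```bash
python3 - <<'E'
from h import *
c=np.load('pics/w8.npy',allow_pickle=True).item()
def inv(p): a=U[2]; d=p-np.array([U[0],U[1],0]); return (np.array([d[0]*np.cos(a)+d[1]*np.sin(a),-d[0]*np.sin(a)+d[1]*np.cos(a),p[2]])*1e3).round(1)
for n,p,z in(('baseFL',(273,150),.010),('bolt back',(267,252),.012),('bolt front',(267,157),.012),('FR wall top',(102,172),.056),('front wall FL top',(213,151),.036),('front wall right',(114,153),.036)): print(n,inv(wat(c,p[0]/.875,p[1]/.875,z)))
E
```

```text
baseFL [-4.3 86.8 10. ]
bolt back [98.6 79.5 12. ]
bolt front [ 1.9 81.3 12. ]
FR wall top [  2.6 -63.3  56. ]
front wall FL top [-8.3 36.5 36. ]
front wall right [-10.6 -59.9  36. ]
```

```bash
python3 - <<'E'
from h import *
from scipy.optimize import least_squares
L=lambda f:np.load(f'pics/{f}.npy',allow_pickle=True).item()
ct,cs,cw=L('top'),L('s3'),L('w8')
A=lambda x,y:(240+(x+.5)/7-.5,160+(y+.5)/7-.5); B=lambda x,y:(307+(x+.5)/5-.5,193+(y+.5)/5-.5)
ob=[(proj,ct,m,A(*p),2.5) for m,p in[((0,30,61),(155,458)),((100,-70,61),(446,258)),((100,30,61),(203,212)),((107,88,137),(38,140)),((107,32,137),(180,162))]]
ob+=[(proj,cs,m,B(*p),2.4) for m,p in[((0,30,61),(428,215)),((0,-70,61),(280,285)),((100,-70,61),(385,432)),((100,30,61),(532,357)),((107,60,140),(612,243))]]
ob+=[(wproj,cw,m,(p[0]/.875,p[1]/.875),.9) for m,p in[((0,77.5,10),(273,150)),((0,30,36),(213,151)),((0,-70,36),(114,153))]]
def W(t,m): m=np.array(m)/1e3; a=t[2]; return np.array([t[0]+m[0]*np.cos(a)-m[1]*np.sin(a),t[1]+m[0]*np.sin(a)+m[1]*np.cos(a),m[2]])
f=lambda t:np.concatenate([np.subtract(g(c,W(t,m)),p)*k for g,c,m,p,k in ob])
for sl in(slice(0,5),slice(5,10),slice(10,13),slice(0,13)):
    r=least_squares(lambda t:f(t).reshape(-1,2)[sl].ravel(),[.6,.05,0]); print(r.x.round(4),np.degrees(r.x[2]).round(2),W(r.x,(107,60,137)).round(4),f(r.x).reshape(-1,2)[sl].round(1).tolist())
# shank profile in the wrist picture
im=cv2.cvtColor(cv2.imread('pics/w8.png'),cv2.COLOR_BGR2GRAY)
for s in(60,75,90):
    p=unit(50+s*np.sin(.45),60,20+s*np.cos(.45)); u,v=wproj(cw,p); print(s,round(u),round(v),[int(x) for x in im[round(v),int(u)-24:int(u)+32:2]])
E
```

```text
[ 0.5769  0.0406 -0.1942] -11.12 [0.6935 0.0788 0.137 ] [[0.9, -0.9], [-1.6, -0.1], [-0.6, 1.7], [0.9, -0.6], [0.4, 0.0]]
[ 0.58    0.0416 -0.1928] -11.05 [0.6965 0.08   0.137 ] [[-0.0, 1.4], [-2.6, 2.5], [-2.9, -2.0], [2.1, -3.8], [3.3, 1.6]]
[ 0.5715  0.0512 -0.2394] -13.71 [0.6897 0.0841 0.137 ] [[-1.1, -1.0], [2.3, 1.4], [-1.6, -0.4]]
[ 0.5762  0.0461 -0.2232] -12.79 [0.6938 0.0809 0.137 ] [[-3.8, -0.9], [-4.2, 2.8], [-2.7, 2.2], [-0.9, -1.6], [-1.7, 0.5], [0.8, -2.0], [-3.1, -3.1], [-6.0, -6.9], [0.5, -6.4], [1.9, -0.4], [-5.5, 3.7], [-2.1, 7.5], [-4.5, 7.1]]
60 273 299 [80, 89, 88, 93, 105, 106, 106, 103, 106, 114, 120, 121, 122, 118, 115, 109, 98, 93, 158, 159, 158, 159, 157, 157, 158, 157, 156, 157]
75 271 316 [100, 97, 92, 89, 80, 103, 102, 105, 110, 119, 120, 123, 122, 115, 113, 104, 95, 133, 159, 159, 159, 161, 71, 33, 38, 36, 35, 36]
90 269 335 [146, 142, 140, 128, 117, 99, 98, 109, 114, 120, 120, 123, 123, 118, 115, 106, 97, 122, 156, 156, 158, 134, 29, 26, 29, 28, 25, 26]
```

```bash
python3 -m jog '[0,-0.01,0.2,0,-1,0,-0.02,0.4,0,-1,0,-0.037,0.55,0,-1,0,-0.037,0.55,0,-1,0,-0.087,0.55,0,-1,0,-0.137,0.55,0,-1,0,-0.187,0.55,0,-1,0,-0.237,0.54,0,-1]'; python3 -m jog '[0,-0.05,0,0,-1,0,-0.1,0,0,-1,0,-0.15,0.01,0,-1,0,-0.18,0.01,0,-1,0,-0.2,0.01,0,-1,0,-0.2,0.01,0,-1]'; python3 - <<'E'
from h import *
go((unit(33,0,54),180+np.degrees(U[2])))
E
```

```text
t: 14.05
ee_pos: [0.6215, 0.0847, 0.0572]
tcp_rot: [[-0.98, 0.198, 0.001], [0.198, 0.98, -0.0], [-0.001, 0.0, -1.0]]
ft_force: [-0.1, 0.2, -0.5]
gripper_width: -0.0002
gripper_force: 0.2
t: 14.8
ee_pos: [0.6133, 0.0461, 0.0544]
tcp_rot: [[-0.98, 0.198, -0.0], [0.198, 0.98, -0.0], [0.0, -0.0, -1.0]]
ft_force: [0.2, -0.1, -0.1]
gripper_width: 0.0004
gripper_force: 0.0
t 14.8 pos [0.6133 0.0461 0.0544] yaw 168.59 q [-2. 32. -6. 52. -0. 10.] w 0.0004 F [ 0.2 -0.1 -0.1]
[0.003, -0.059, 0.002] 0.0
```

```bash
python3 -m jog '[0,-0.02,0,0,-1,0,-0.03,0,0,-1,0,-0.03,0,0,-1]' | grep -E 'ee_pos|ft_'; python3 -m jog '[0,-0.02,0,0,-1,0,-0.02,0,0,-1]'| grep -E 'ee_pos|ft_'
```

```text
ee_pos: [0.6121, 0.0404, 0.0545]
ft_force: [0.4, 0.7, 1.1]
ee_pos: [0.6113, 0.0363, 0.0545]
ft_force: [0.4, 1.4, 0.2]
```

```bash
for i in 1; do python3 -m jog '[0,-0.02,0,0,-1,0,-0.02,0,0,-1]'| grep -E 'ee_pos|ft_'; python3 -m jog '[0,-0.02,0,0,-1,0,-0.02,0,0,-1]'| grep -E 'ee_pos|ft_'; done; python3 - <<'E'
from h import *
im,c=snap('scene','s9')
E
```

```text
ee_pos: [0.611, 0.0344, 0.0548]
ft_force: [0.9, 6.0, -0.3]
ee_pos: [0.611, 0.0333, 0.0553]
ft_force: [2.5, 12.2, 1.9]
```

The push ends on a hard stop at 12 N where 1.3 rad is expected, so the catch is fully flipped. I'll back off, rise and go over the crossbar.

```bash
python3 -m jog '[0,0.05,0,0,-1,0,0.1,-0.1,0,-1,0,0.15,-0.4,0,-1,0,0.15,-0.65,0,-1,0,0.15,-0.65,0,-1,0,0.15,-0.65,0,-1]'; python3 - <<'E'
from h import *
y=180+np.degrees(U[2])
go((unit(107,79,185),y+90),(unit(107,79,122),y+90))
im,c=snap('scene','s10'); a=cv2.imread('pics/s3.png')
for th in(0,.55,1.3):
  ph=.55-th; print(th,[np.round(proj(c,unit(x,26+68*np.sin(ph),15+68*np.cos(ph)))) for x in(22,58)])
E
```

```text
t: 16.73
ee_pos: [0.6155, 0.0579, 0.184]
tcp_rot: [[-0.98, 0.198, -0.001], [0.198, 0.98, -0.001], [0.0, -0.001, -1.0]]
ft_force: [-0.2, -0.2, -0.1]
gripper_width: 0.0
gripper_force: 0.0
t 16.73 pos [0.6155 0.0579 0.184 ] yaw 168.59 q [-0. 28.  7. 69. -0. 11.] w 0.0 F [-0.2 -0.2 -0.1]
[-0.368, 0.276, -0.006] -0.5
[-0.368, 0.277, 0.309] -0.5
0 [array([406., 234.]), array([414., 244.])]
0.55 [array([396., 237.]), array([404., 247.])]
1.3 [array([381., 248.]), array([388., 257.])]
```

```bash
python3 -m jog '[-0.1,0.2,-0.05,-0.06,0,-0.2,0.277,-0.05,-0.12,0,-0.3,0.277,-0.05,-0.18,0,-0.368,0.277,-0.05,-0.24,0,-0.368,0.277,-0.05,-0.3,0,-0.368,0.277,-0.05,-0.36,0,-0.368,0.277,-0.05,-0.42,0,-0.368,0.277,-0.05,-0.48,0]' ; python3 - <<'E'
from h import *
y=180+np.degrees(U[2])
go((unit(107,79,165),y+90),(unit(107,79,122),y+90))
im,c=snap('wrist','w11')
hsv=im.max(axis=2)
for m in[(107,32,137),(107,88,137)]: print(np.round(wproj(c,unit(*m))))
E
```

```text
t: 17.77
ee_pos: [0.6975, 0.0976, 0.1917]
tcp_rot: [[-0.261, -0.965, -0.005], [-0.965, 0.261, -0.001], [0.002, 0.004, -1.0]]
ft_force: [0.4, -0.6, 0.1]
gripper_width: 0.0427
gripper_force: 0.0
t 17.77 pos [0.6975 0.0976 0.1917] yaw -105.11 q [  3.  39.  27.  79.  -0. -72.] w 0.0427 F [ 0.4 -0.6  0.1]
[-0.001, -0.006, 0.133] -0.02
[-0.001, -0.007, 0.348] -0.02
[316. 182.]
[323. 277.]
```

```bash
python3 - <<'E'
from h import *
im=cv2.imread('pics/w11.png').max(axis=2)
for v in(190,200,215,240,260): print(v,[int(x) for x in im[v,260:392:4]])
print([int(x) for x in im[140:340:4,310]]); print([int(x) for x in im[140:340:4,326]])
E
```

```text
190 [152, 149, 149, 155, 155, 152, 153, 152, 152, 150, 151, 152, 151, 60, 25, 29, 34, 42, 41, 28, 27, 35, 94, 92, 92, 91, 93, 93, 82, 88, 98, 102, 103]
200 [152, 154, 152, 150, 155, 154, 151, 150, 155, 150, 151, 153, 100, 72, 26, 27, 35, 42, 38, 34, 29, 28, 106, 108, 85, 87, 86, 86, 91, 82, 86, 86, 88]
215 [154, 154, 102, 101, 101, 103, 103, 99, 98, 97, 100, 99, 101, 101, 25, 28, 33, 41, 42, 32, 28, 24, 85, 84, 85, 84, 84, 80, 100, 102, 99, 101, 103]
240 [151, 152, 152, 154, 150, 149, 151, 151, 101, 101, 99, 99, 100, 99, 19, 16, 17, 21, 23, 18, 26, 24, 102, 104, 104, 99, 101, 102, 103, 101, 101, 103, 102]
260 [131, 114, 101, 105, 143, 154, 150, 146, 147, 152, 98, 100, 97, 99, 56, 18, 21, 17, 23, 18, 12, 15, 97, 100, 103, 104, 102, 102, 102, 100, 101, 100, 102]
[48, 49, 50, 49, 48, 48, 50, 46, 137, 152, 149, 152, 149, 150, 129, 99, 100, 102, 101, 100, 102, 102, 99, 100, 99, 97, 98, 99, 100, 99, 96, 97, 99, 98, 146, 150, 150, 151, 148, 153, 152, 149, 146, 146, 150, 151, 151, 153, 151, 151]
[44, 50, 47, 47, 46, 46, 61, 94, 92, 91, 15, 19, 34, 37, 39, 36, 39, 37, 34, 35, 37, 22, 22, 23, 13, 20, 20, 22, 22, 24, 21, 20, 21, 21, 26, 22, 96, 95, 99, 128, 152, 150, 152, 152, 152, 151, 152, 149, 153, 154]
```

The bar measures at columns 313–347 and rows 180–282 in the wrist view, about 5 mm nearer the robot than modelled. I'll shift for that, descend and grip.

```bash
python3 -m jog '[0,0.015,0,-0.02,0,0,0.015,0.1,-0.02,0,0,0.015,0.2,-0.02,0,0,0.015,0.3,-0.02,0,0,0.015,0.35,-0.02,0,0,0.015,0.35,-0.02,0,0,0.015,0.35,-0.02,0]'; python3 -m jog '[0,0,0,0,-0.3,0,0,0,0,-0.6,0,0,0,0,-1,0,0,0,0,-1,0,0,0,0,-1,0,0,0,0,-1]' 50; python3 - <<'E'
from h import *
y=180+np.degrees(U[2])
s=sensors.read_state(); print(np.array(s['ee_pos']))
x0=107;r=130
for a in np.arange(0,1.0,.1): print(round(a,2), round((57-130*np.sin(.45-a)+0)/200*1,3), round(-(130*np.cos(.45-a)-117)/200,3))
go((unit(100,79,122),y+90))
E
```

```text
t: 18.7
ee_pos: [0.6963, 0.0987, 0.1251]
tcp_rot: [[-0.206, -0.979, 0.001], [-0.979, 0.206, -0.0], [-0.0, -0.001, -1.0]]
ft_force: [-0.7, 0.2, 0.2]
gripper_width: 0.0425
gripper_force: 0.0
t: 19.45
ee_pos: [0.6943, 0.0992, 0.1254]
tcp_rot: [[-0.205, -0.979, -0.002], [-0.979, 0.205, 0.001], [-0.0, 0.002, -1.0]]
ft_force: [-6.5, 0.6, 5.2]
gripper_width: 0.0161
gripper_force: 48.7
[0.69425921 0.09924308 0.12544726]
0.0 0.002 -0.0
0.1 0.062 -0.026
0.2 0.124 -0.045
0.3 0.188 -0.058
0.4 0.253 -0.064
0.5 0.317 -0.064
0.6 0.382 -0.058
0.7 0.446 -0.045
0.8 0.508 -0.026
0.9 0.568 -0.0
t 19.45 pos [0.6943 0.0992 0.1254] yaw -101.85 q [  3.  39.  18.  69.   0. -75.] w 0.0161 F [-6.5  0.6  5.2]
[0.005, 0.012, 0.017] -0.002
```

```bash
python3 -m jog '[0,0.06,-0.024,0,-1,0,0.124,-0.045,0,-1,0,0.188,-0.058,0,-1,0,0.253,-0.064,0,-1,0,0.253,-0.064,0,-1]' ; python3 -m jog '[0,0.064,0,0,-1,0,0.129,0.006,0,-1,0,0.193,0.019,0,-1,0,0.255,0.038,0,-1,0,0.285,0.05,0,-1,0,0.285,0.05,0,-1]'; python3 - <<'E'
from h import *
y=180+np.degrees(U[2])
go((unit(-12,79,122),y+90))
E
```

```text
t: 20.08
ee_pos: [0.6507, 0.109, 0.1409]
tcp_rot: [[-0.206, -0.979, 0.012], [-0.979, 0.206, -0.001], [-0.002, -0.012, -1.0]]
ft_force: [8.0, -1.7, 2.2]
gripper_width: 0.0157
gripper_force: 49.5
t: 20.82
ee_pos: [0.598, 0.1208, 0.134]
tcp_rot: [[-0.206, -0.978, 0.019], [-0.979, 0.206, -0.0], [-0.003, -0.018, -1.0]]
ft_force: [5.7, -0.5, 15.3]
gripper_width: 0.016
gripper_force: 53.0
t 20.82 pos [0.598  0.1208 0.134 ] yaw -101.88 q [  6.  27.  -2.  60.  -0. -73.] w 0.016 F [ 5.7 -0.5 15.3]
[0.015, 0.08, 0.059] -0.002
```

```bash
python3 -m jog '[0,0.04,0.01,0,-1,0,0.06,0.02,0,-1,0,0.06,0.02,0,-1]' |grep -E 'ee_|ft_|grip'; python3 -m jog '[0,0.03,0.01,0,-1,0,0.05,0.015,0,-1,0,0.05,0.015,0,-1]'|grep -E 'ee_|ft_|grip'
```

```text
ee_pos: [0.5847, 0.1238, 0.1289]
ft_force: [3.9, 0.3, 13.5]
gripper_width: 0.0157
gripper_force: 52.4
ee_pos: [0.5828, 0.1242, 0.1281]
ft_force: [19.1, -3.8, 7.5]
gripper_width: 0.016
gripper_force: 51.8
```

```bash
python3 -m jog '[0,0.02,0,0,-1,0,0.02,0,0,-1,0,0.02,0,0,-1,0,0.02,0,0,-1]'; python3 - <<'E'
from h import *
im,c=snap('scene','s12'); a=cv2.imread('pics/s10.png')
# things changed between the release of the catch and now, away from the arm (spatula, cover, bystanders)
b=cv2.imread('pics/s6.png'); d=cv2.absdiff(im,a).max(axis=2)
p=[('cover BR top',unit(132,-70,153)),('spatula blade',np.array([.50,-.145,.008])),('catch tip',unit(40,-20,65))]
for n,q in p:
    u,v=map(int,proj(c,q)); print(n,u,v,d[v-5:v+6,u-5:u+6].mean().round(1))
E
```

```text
t: 22.08
ee_pos: [0.5824, 0.1243, 0.1281]
tcp_rot: [[-0.208, -0.978, 0.035], [-0.978, 0.208, -0.004], [-0.004, -0.035, -0.999]]
ft_force: [28.0, -5.3, 0.4]
gripper_width: 0.0158
gripper_force: 51.3
cover BR top 393 266 2.1
spatula blade 312 269 2.0
catch tip 384 252 17.8
```

```bash
python3 -c "
from cell import ctrl
print(ctrl.hand_in())"
```

```text
the job is handed in; nothing more can be done
None
```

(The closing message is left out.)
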